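# Slide the square tin cup along the rail into the filling jig's corner pocket

## Task

With the fingertips, push the empty square tin cup on the wooden filling jig straight across until it lies flush against the long rail, then slide it along the rail, keeping it against the rail all the way, until it sits fully home in the corner pocket against both the rail and the end stop. Only push or drag it: never lift or tip it, and leave the tealight, the candle, the jar and the brush where they are. Finish with the hand clear of everything.

Things in the scene. Friction and masses are not known exactly. Their poses are not given: they have to be found in the camera images.
- cup: The part to slide: empty open square tin cup, bare metal, 60 x 60 mm outside, 22 mm high, walls 3 mm (54 x 54 mm opening), floor 3 mm thick, about 60 g, loose on the jig's board. Closed fingertips fit inside and can push its inner walls, or its outer walls can be pushed. Origin: centre of its underside; x, y square to its four like walls.
- jig: Fixed wooden filling jig: board 15 mm thick, spanning x = -95 to +80 mm, y = -155 to +155 mm, with dark wooden strips (rail, end stop, guide) standing 22 mm above it. Origin: on the table under the board; x points across to the rail, y along the rail to the pocket. The cup starts 15 mm or more off the rail, in the end half with y below -20 mm.
- rail (a point): Middle of the long rail's inner face, at board height: jig x = +60, y = -5 mm. The rail is 15 mm wide and runs from jig y = -150 to +140 mm. The end stop's inner face is at jig y = +125 mm (strip 15 mm wide, from x = -19 to +60 mm). Axes as the jig's.
- guide (a point): Mouth corner of the short guide's inner face, at board height: jig x = -4, y = +74 mm. The guide (12 mm wide) runs from there parallel to the rail to the end stop, and a lead-in flares from there away from the rail, back to y = +55 mm. Rail, stop and guide make a pocket 64 mm wide, open only along the rail. Axes as the jig's.
- pocket (a point): Where the cup's origin lies when it is fully home in the corner: on the board's upper face, 15 mm above the table, at jig x = +30, y = +95 mm. Axes as the jig's: x towards the rail, y towards the end stop.
- tealight: Bystander: round metal tealight, 38 mm across, 16 mm high, loose on the board behind the short guide, on the side away from the rail. Origin: centre of its underside.
- candle: Bystander: square candle, red sides and pale top, 65 x 65 mm, 65 mm high, standing on the table off one end of the jig. Origin: centre of its underside.
- jar: Bystander: glass jar with black cap, 56 mm across, 65 mm high, standing on the table off one end of the jig. Origin: centre of its underside.
- brush: Bystander: paint brush lying on the table beyond the rail, about parallel to it, 200 mm long and 42 mm wide. Origin: on its underside, at mid length.

How it is judged (in metres and radians):
On the way, in this order (a step that is already met when the one before it is completed fails the run):
1. the cup lies flush against the rail (gap under 4 mm, square to it within 0.1 rad), still at least 60 mm short of home (x of cup in the frame of pocket between -0.004 and 0.004 m and y of cup in the frame of pocket below -0.06 m and z of cup in the frame of pocket below 0.004 m and (angle between the x axis of cup and the x axis of jig, either way round below 0.1 rad or angle between the x axis of cup and the y axis of jig, either way round below 0.1 rad)), for 0.2 s.
2. the cup has come along the rail to the mouth of the pocket (10 to 40 mm short of home), still against the rail (gap under 8 mm) (x of cup in the frame of pocket above -0.008 m and y of cup in the frame of pocket between -0.04 and -0.01 m and z of cup in the frame of pocket below 0.006 m), for 0.02 s.
At the end, for the whole second after the job is handed in: The cup is at rest, flat on the board in the corner pocket, within 3 mm of home along and across the rail and square to the rail within 0.06 rad (x of cup in the frame of pocket between -0.003 and 0.003 m and y of cup in the frame of pocket between -0.003 and 0.003 m and z of cup in the frame of pocket between -0.003 and 0.003 m and (angle between the x axis of cup and the x axis of jig, either way round below 0.06 rad or angle between the x axis of cup and the y axis of jig, either way round below 0.06 rad) and angle between cup's own z axis and vertical below 0.05 rad and linear speed of cup below 0.01 m/s); the robot touches nothing.
It fails at once if the cup is lifted (more than 8 mm off the board) (z of cup in the frame of pocket above 0.008 m).
It fails at once if the cup is tipped (more than 0.3 rad) (angle between cup's own z axis and vertical above 0.3 rad).
It fails at once if the cup travels along the jig away from the rail (gap over 10 mm when less than 75 mm short of home) (y of cup in the frame of pocket above -0.075 m and x of cup in the frame of pocket below -0.01 m).
It fails at once if the tealight, candle, jar or brush is moved more than 15 mm (distance of any of tealight, candle, jar, brush from where it was at the start of the episode above 0.015 m).
It also fails if it takes over 48 s, if anything falls off the work surface, if the arm or the gripper's body presses on something with over 40 N, if the wrist force passes 120 N, or if a joint passes its speed limit or range.

## Robot

A 6-joint arm with a two-finger parallel gripper is mounted at the origin on the work surface. World frame = base frame: x ahead of the robot, y to its left, z up, the work surface at z = 0. Lengths are in mm, angles in rad, forces in N, time in s.
With the tool pointing down it reaches from about 350 to 725 mm from the base axis. Payload 4.3 kg.
Tool frame: the origin (TCP) lies on the centre line of the jaws, within the pads' length; the fingertips stand 25 mm ahead of it and the grasp point (between the pads) lies 6 mm ahead of it; z points along the fingers, y is the line along which they close (so a half turn about z gives the same grasp; the last joint's range is limited). The gripper opens to 85 mm and grips with 20 to 120 N. Pads are 22 mm wide; open, the fingers measure 114 mm over their backs; the gripper's body (76 mm by 85 mm) begins 54 mm behind the grasp point. The pads swing forward as they close: fully open they stand 13 mm farther back than shut.
Start: joints at [-0.11, 0.377, 0.081, 1.274, 0, 1.46], TCP at [575.037, 0.002, 226.129] pointing down, gripper open.
Joint ranges: [-2.72, 2.72], [-0.84, 1.66], [-1.02, 1.22], [-1.77, 2.12], [-1.37, 1.28], [-3.14, 3.14]. Speed limits (rad/s): [2.57, 2.57, 3.14, 3.14, 3.14, 3.14].

## Interface

Orientations are given as [roll, pitch, yaw] about the fixed x, y, z axes, in that order (R = Rz(yaw) Ry(pitch) Rx(roll)).
In Python, from bench import * gives the robot as it stands.
- The arm moves only by the shell command python3 -m handwheel 'ROWS' [FORCE]. ROWS is JSON, a list of rows, each a list of 5 numbers: the shift along the tool's x, y, z in cm, then the turn about the tool's z in rad, then the closure in counts, from 0 (fully open) to 255 (shut). In form: [[tx, ty, tz, yaw, claw], ...]. A call has exactly 10 rows; each row is the pose to reach, as a shift and turn from the pose commanded when the call began, along the tool's axes at that moment; what a row does not reach only later rows make up. A row lasts 1/12 s, in which the tool goes at most 41.7 mm and 7.16 degrees, less where a joint would pass 70% of its speed; a pose out of reach is approached as far as the arm can. A call with a gripper value outside its range is refused whole. The fingers move at their own pace and stop on an object; FORCE is the grip in N (left out, the last holds). Time passes only in rows, so rows that repeat a pose let the fingers close, or fill a call up. It gives the time, the measured TCP pose, the force, the opening and the grip force at its end, in the units of the state.
- read_state(): the state, without advancing time (a new reading comes with each control period).
- read_camera(name): name is "scene" or "side" or "wrist"; returns a dict with "frame" (400x640x3 uint8, blue, green, red), "fx", "fy", "cx", "cy" (pixels), "k1" (the pictures are not rectified: a ray, as slopes to the right and down, at radius r is drawn at 1 + k1 r^2 times it, then the intrinsics apply), "R" (3x3) and "t" (3): a world point X has camera coordinates R X + t; the wrist camera has in their place "tool_from_camera" (4x4, takes a point from camera to tool coordinates, whose origin is the TCP and whose axes are the flange's). Camera axes: x right, y down, z forward; pixel columns grow to the right and rows downward; lengths in mm; the calibration is good to about 2 mm. A picture is of the moment at which its call begins: read the wrist's pose just before it. There is no depth.
- close_job(): hands the job in; it is judged then, once.
Trained networks look in the newest picture that a camera, given by its name, has taken for a name from the list of things; names that differ only in an ending like _2 or _b are one class to them, and where a whole thing is asked for, a point or a joint stands for the part that bears it (a point fixed in the world has none). Each returns a list of dicts, best first, with "confidence" (0 to 1); they miss things now and then, are a little off and sometimes report something else, mostly with a low value. They report only what shows in the picture. A call takes as long as a camera call.
- boxes_of(camera, label): "bbox" ([left, top, right, bottom] in pixels, round what is visible of it).
- regions_of(camera, label): "mask" (400x640 bool, what is visible of it) and "bbox" ([left, top, right, bottom] in pixels, round what is visible of it).
The state is a dict: "time": time; "joint_pos": joint angles; "joint_velocities": joint speeds; "tau": joint torques, N m; "tcp_pos": TCP position; "eef_rot": TCP orientation; "ft_force": force on the tool from outside, world axes, zero at the start; "moment": the same for the moment, N m; "grip_width": finger opening in mm; "gripper_force": force on a finger pad.
Only numpy, scipy, OpenCV 4.12 (cv2) and the standard library are available. Lean on these libraries where they do the work, as an engineer would, in place of code of your own. Each camera call takes 0.05 s, during which the arm holds its last target. There are 200 camera calls.

## Working session

There is one attempt and no reset: what is moved stays moved. The work goes in short steps, Python scripts to look and compute and a shell command to move; the robot and the scene stay as the last step left them, time stands still between calls to the robot, and variables do not carry over. Pictures are saved under pics/ and viewed, at most 11 in all, crops included, and the job is handed in when it is done.

```bash
ls; mkdir -p pics; python3 - <<'E'
from bench import *
import cv2
s=read_state(); print(s)
for n in ["scene","wrist"]:
    c=read_camera(n); cv2.imwrite(f"pics/{n}0.png",c["frame"]); print({k:v for k,v in c.items() if k!="frame"})
    for l in ["cup","jig","tealight","candle","jar","brush"]:
        print(n,l,[(b["bbox"],round(b["confidence"],2)) for b in boxes_of(n,l)][:2])
E
```

```text
pics
{'time': 0.0, 'joint_pos': array([-1.10311224e-01,  3.78103406e-01,  7.95980066e-02,  1.27439793e+00,
        1.01621289e-05,  1.46052820e+00]), 'joint_velocities': array([-0.00102694, -0.00074815, -0.0014556 , -0.00107364,  0.00041755,
        0.00068241]), 'tau': array([ 5.03441061e-04, -4.63600910e+01,  2.69876987e+01,  2.07655923e-02,
       -6.74222474e-05, -6.15417605e-06]), 'tcp_pos': array([5.74318946e+02, 7.82695067e-02, 2.25127062e+02]), 'eef_rot': array([-3.13949957e+00, -2.41964958e-04,  1.57075297e+00]), 'ft_force': array([ 0.18849556, -0.16188002,  0.67461398]), 'moment': array([ 0.01855112, -0.01432896, -0.02491956]), 'gripper_force': 0.0, 'grip_width': 85.26927635240328}
{'fx': 403.438610574733, 'fy': 403.438610574733, 'cx': 320.41559013684065, 'cy': 198.24517617766978, 'k1': -0.05976990162166981, 'R': array([[-0.61240653,  0.790506  , -0.00764825],
       [ 0.62731367,  0.48004819, -0.61321391],
       [-0.48107774, -0.38033406, -0.78987987]]), 't': array([ 324.60983416, -359.78017215, 1087.24316651])}
scene cup [([231.3, 131.7, 267.9, 162.7], 0.6)]
scene jig [(
[... 371 characters left out ...]
263571187, 'k1': -0.022646980263938334, 'tool_from_camera': array([[-1.06713192e-05, -9.45746561e-01, -3.24905282e-01,
         8.44264579e+01],
       [ 9.99999763e-01, -2.33704822e-04,  6.47432425e-04,
        -5.78788230e-01],
       [-6.88238921e-04, -3.24905198e-01,  9.45746339e-01,
        -1.48681638e+02],
       [ 0.00000000e+00,  0.00000000e+00,  0.00000000e+00,
         1.00000000e+00]])}
wrist cup [([279.6, 266.9, 333.9, 317.8], 0.83)]
wrist jig [([193.9, 79.6, 404.5, 333.1], 0.95)]
wrist tealight [([224.4, 179.3, 259.0, 211.7], 0.77)]
wrist candle [([141.7, 0.1, 236.4, 75.9], 0.85)]
wrist jar [([355.6, 332.6, 397.0, 362.9], 0.58)]
wrist brush [([363.9, 98.1, 422.0, 250.3], 0.65)]
```

View pics/wrist0.png

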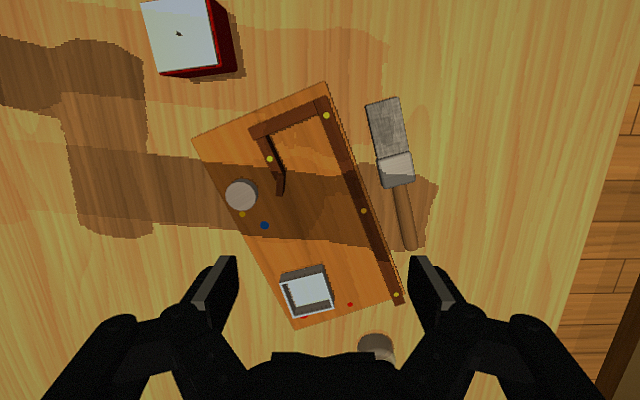

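View pics/scene0.png

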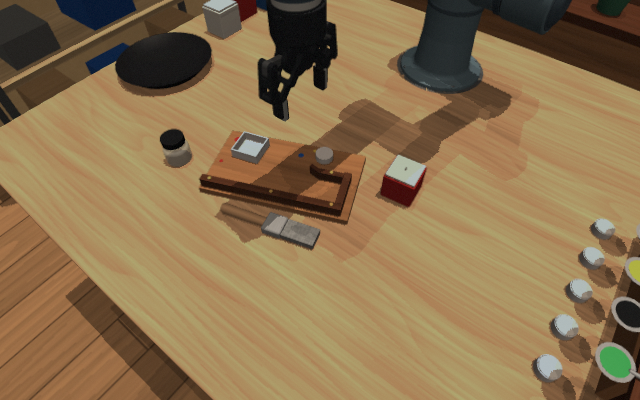

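```bash
cat > h.py <<'E'
from bench import *
import cv2, numpy as np
from scipy.spatial.transform import Rotation as Ro
from scipy.optimize import least_squares
def wrist_cam():
    s=read_state(); c=read_camera("wrist")
    T=np.eye(4); T[:3,:3]=Ro.from_euler("xyz",s["eef_rot"]).as_matrix(); T[:3,3]=s["tcp_pos"]
    W=np.linalg.inv(T@c["tool_from_camera"]); c["R"]=W[:3,:3]; c["t"]=W[:3,3]; c["state"]=s
    return c
def K(c): return np.array([[c["fx"],0,c["cx"]],[0,c["fy"],c["cy"]],[0,0,1]])
def D(c): return np.array([c["k1"],0,0,0.])
def proj(c,P):
    return cv2.projectPoints(np.asarray(P,float).reshape(-1,3),cv2.Rodrigues(c["R"])[0],c["t"],K(c),D(c))[0][:,0]
def back(c,px,z):
    u=cv2.undistortPoints(np.asarray(px,float).reshape(-1,1,2),K(c),D(c))[:,0]
    d=np.c_[u,np.ones(len(u))]@c["R"]; o=-c["R"].T@c["t"]
    return o+d*((z-o[2])/d[:,2])[:,None]
def place(p,P):   # p = x,y,yaw,
    P=np.asarray(P,float); return P@Ro.from_euler("z",p[2]).as_matrix().T+[p[0],p[1],0]
def fit(c,P,px,p0):
    r=least_squares(lambda p:(proj(c,place(p,P))-px).ravel(),p0,x_scale=[10,10,.1],loss="soft_l1")
    return r.x,np.abs(r.fun).round(1)
def rel(j,p): # world -> jig
    a=Ro.from_euler("z",-j[2]).as_matrix()[:2,:2]; return a@(np.asarray(p)[:2]-j[:2])
E
python3 - <<'E'
from h import *
c=wrist_cam()
m=regions_of("wrist","jig")[0]["mask"].astype(np.uint8); cm=regions_of("wrist","cup")[0]["mask"].astype(np.uint8)
for q,e in ((m|cm,4),(cm,3)):
    k=max(cv2.findContours(q,0,2)[0],key=cv2.contourArea); print(cv2.approxPolyDP(cv2.convexHull(k),e,True)[:,0].tolist())
px=[[192,139],[325,81],[295,330],[329,99],[404,302]]
P=[[-95,155,15],[80,155,15],[-95,-155,15],[75,140,37],[75,-150,37]]
print(fit(c,P,px,[600,100,.35]))
cv2.imwrite("pics/w1.png",cv2.resize(c["frame"][70:340,180:420],None,fx=2.2,fy=2.2,interpolation=cv2.INTER_CUBIC))
E
```

```text
[[324, 82], [404, 290], [404, 303], [293, 330], [191, 139]]
[[321, 264], [333, 307], [293, 317], [279, 285], [280, 275]]
(array([ 5.62819295e+02, -7.50826165e+01,  3.79496180e-01]), array([0.8, 0.2, 2.1, 0. , 0.5, 1.1, 0.8, 3.2, 1.5, 1.7]))
```

View pics/w1.png

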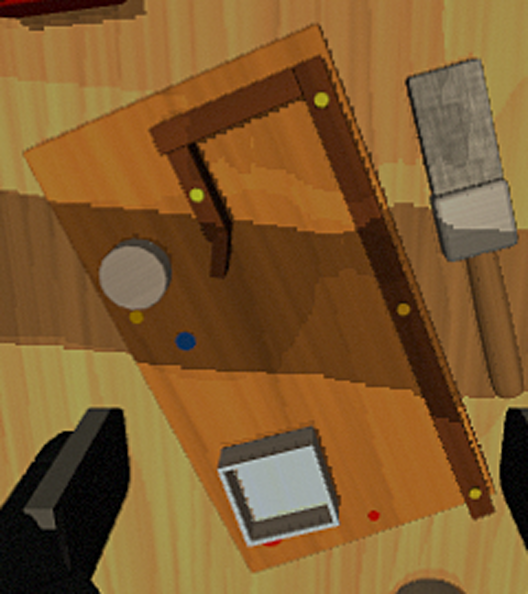

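```bash
python3 - <<'E'
from h import *
c=wrist_cam()
u=np.array([[23,152],[319,24],[255,572],[322,57],[494,511],[471,519],[150,130],[160,153],[303,97]])/2.2+[180,70]
P=[[-95,155,15],[80,155,15],[-95,-155,15],[75,140,37],[75,-150,37],[60,-150,37],[-19,140,37],[-19,125,37],[60,125,37]]
j,e=fit(c,P,u,[563,-75,.38]); print(j,e)
v=np.array([[219,468],[305,446],[339,523],[246,545]])/2.2+[180,70]
B=[[-30,30,37],[30,30,37],[30,-30,37],[-30,-30,37]]
k,e=fit(c,B,v,[540,-180,.2]); print(k,e,rel(j,k),c["state"]["tcp_pos"])
for l,z in (("jar",65),("candle",65)):
    b=boxes_of("wrist",l)[0]["bbox"]; print(l,rel(j,back(c,[[(b[0]+b[2])/2,(b[1]+b[3])/2]],z/2)[0]))
E
```

```text
[ 5.61533571e+02 -7.44129375e+01  3.85275547e-01] [0.8 0.2 0.  0.6 1.7 0.8 0.2 0.8 0.5 0.6 0.5 0.4 0.6 0.4 0.8 1.7 0.8 0.2]
[ 5.52474606e+02 -1.73162158e+02  2.88099140e-01] [1.7 0.2 2.5 0.8 0.5 0.2 0.4 0.2] [-45.50628558 -88.10591005] [ 5.75065038e+02 -6.09108719e-03  2.26170169e+02]
jar [  11.36974469 -216.23339304]
candle [-36.25989304 245.09614104]
```

```bash
python3 -m handwheel '[[-3,-0.4,1,-0.08,60],[-6,-0.8,2,-0.16,120],[-9,-1.2,3,-0.24,180],[-12,-1.6,4,-0.32,255],[-15,-2,5,-0.385,255],[-17.3,-2.3,6,-0.385,255],[-17.3,-2.3,6,-0.385,255],[-17.3,-2.3,6,-0.385,255],[-17.3,-2.3,6,-0.385,255],[-17.3,-2.3,6,-0.385,255]]' 20
python3 - <<'E'
from h import *
c=wrist_cam(); print(c["state"]["tcp_pos"],c["state"]["eef_rot"],c["state"]["grip_width"])
j=[561.5,-74.4,.385]
B=[[-30,30,37],[30,30,37],[30,-30,37],[-30,-30,37]]
print(proj(c,place([552.5,-173.2,.288],B)).round(), proj(c,place(j,[[60,-150,37],[75,-150,37],[60,125,37],[-95,-155,15]])).round())
cv2.imwrite("pics/w2.png",c["frame"])
E
```

```text
time: 1.83
tcp_pos: [552.5, -172.1, 166.7]
eef_rot: [3.141, 0.0, 1.957]
ft_force: [-0.1, -0.5, 0.7]
grip_width: -0.0
gripper_force: 0.0
[ 552.54991115 -172.09522334  166.74056879] [3.14065766e+00 3.73641750e-04 1.95702573e+00] -0.008087573612725866
[[294. 153.]
 [357. 160.]
 [349. 218.]
 [290. 212.]] [[423. 244.]
 [437. 243.]
 [461. -81.]
 [278. 238.]]
```

View pics/w2.png

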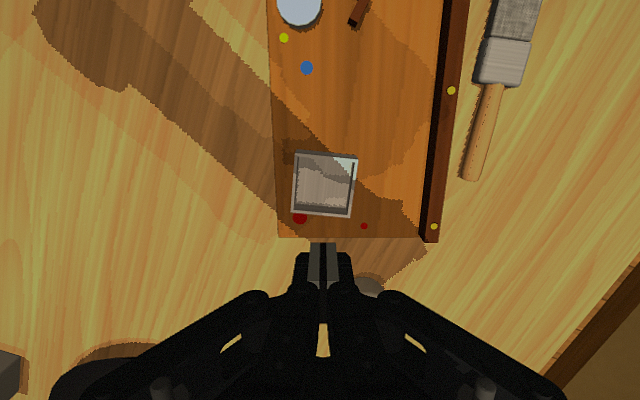

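```bash
python3 -m handwheel '[[-0.1,0,2.5,0,255],[-0.1,0,5,0,255],[-0.1,0,7,0,255],[-0.1,0,9,0,255],[-0.1,0,10.3,0,255],[-0.1,0,11,0,255],[-0.1,0,11.6,0,255],[-0.1,0,11.6,0,255],[-0.1,0,11.6,0,255],[-0.1,0,11.6,0,255]]'
python3 -m handwheel '[[0,0.6,0,0,255],[0,1.2,0,0,255],[0,1.8,0,0,255],[0,2.4,0,0,255],[0,3.0,0,0,255],[0,3.6,0,0,255],[0,4.2,0,0,255],[0,4.8,0,0,255],[0,5.4,0,0,255],[0,6,0,0,255]]'
python3 - <<'E'
from h import *
c=wrist_cam(); print(rel([561.5,-74.4,.385],c["state"]["tcp_pos"]),boxes_of("wrist","cup")[:1])
cv2.imwrite("pics/w3.png",c["frame"])
E
```

```text
time: 2.72
tcp_pos: [553.4, -174.2, 51.3]
eef_rot: [3.14, 0.002, 1.956]
ft_force: [-0.2, -1.4, 0.7]
grip_width: 0.3
gripper_force: 0.0
time: 3.55
tcp_pos: [608.6, -151.1, 50.0]
eef_rot: [-3.142, -0.0, 1.956]
ft_force: [-0.6, 0.2, -0.7]
grip_width: 0.0
gripper_force: 0.0
[ 14.79310334 -88.77645594] [{'bbox': [171.6, 179.7, 280.2, 286.7], 'confidence': 0.85}]
```

View pics/w3.png

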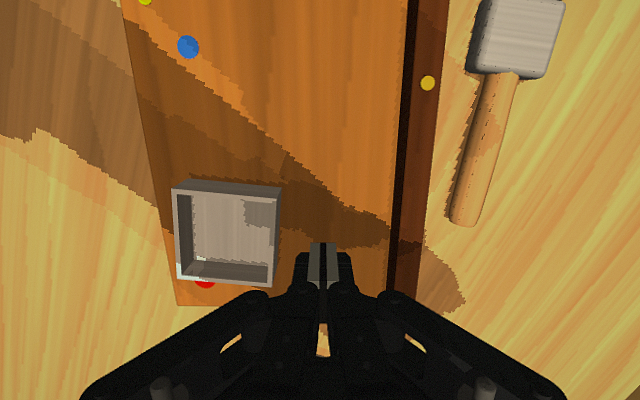

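```bash
python3 - <<'E'
from h import *
c=wrist_cam(); j=[561.5,-74.4,.385]
B=[[-30,30,37],[30,30,37],[30,-30,37],[-30,-30,37]]
k,e=fit(c,B,[[172,189],[280,188],[272,287],[179,284]],[552,-173,.3]); print(k,e,rel(j,k))
s=c["state"]; R=Ro.from_euler("xyz",s["eef_rot"]).as_matrix()
print(proj(c,[R@[0,0,25]+s["tcp_pos"]]), s["tcp_pos"], proj(c,place(j,[[60,-150,37],[75,-150,37],[60,-150,15],[-95,-155,15],[60,-5,37]])).round())
c=read_camera("side"); cv2.imwrite("pics/s3.png",c["frame"]); print(boxes_of("side","cup")[:1])
c=read_camera("scene"); cv2.imwrite("pics/sc3.png",cv2.resize(c["frame"][60:260,150:430],None,fx=2.6,fy=2.6))
E
```

```text
[ 5.54273829e+02 -1.72438642e+02  2.91935601e-01] [ 0.2  0.1  2.7 10.4  1.2  0.5  0.   5.3] [-43.51651147 -88.14820504]
[[322.91817142 233.35094937]] [ 609.13059972 -151.07518997   50.15027533] [[389. 323.]
 [411. 323.]
 [383. 302.]
 [176. 307.]
 [410.  96.]]
[{'bbox': [299.3, 258.0, 347.1, 301.4], 'confidence': 0.96}]
```

View pics/sc3.png

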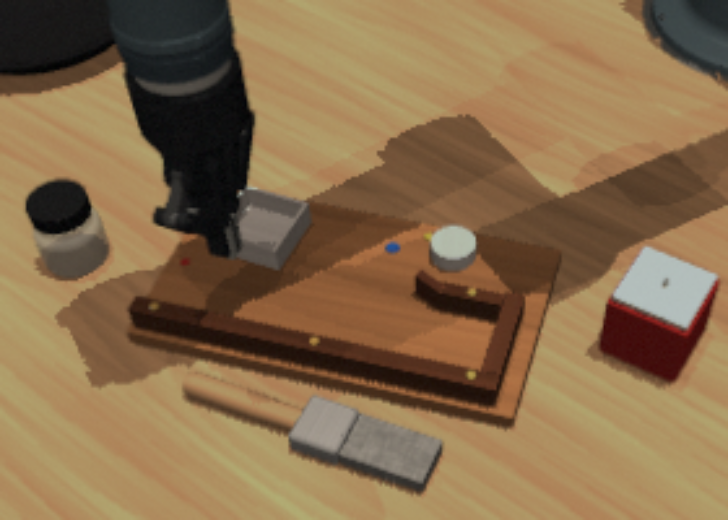

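```bash
python3 - <<'E'
from h import *
s=read_state(); R=Ro.from_euler("xyz",s["eef_rot"]).as_matrix(); j=[561.5,-74.4,.385]
tips=[R@[x,0,d]+s["tcp_pos"] for d in (25,0) for x in (-11,11)]
for n in ("scene","side"):
    c=read_camera(n); print(n,"tips",proj(c,tips).round(1).tolist())
    b=boxes_of(n,"cup")[0]["bbox"]
    print(b,rel(j,back(c,[[(b[0]+b[2])/2,(b[1]+b[3])/2]],26)[0]))
    print("jig pts",proj(c,place(j,[[75,-150,37],[75,140,37],[-19,140,37],[80,155,15]])).round().tolist())
    k=[552.5,-173.2,.288]; print("cup pred",proj(c,place(k,[[-30,30,37],[30,30,37],[30,-30,37],[-30,-30,37],[30,30,15]])).round().tolist())
c=read_camera("side"); print(c["R"][2],-c["R"].T@c["t"]); u,v=320,280
cv2.imwrite("pics/s4.png",cv2.resize(c["frame"][150:350,180:460],None,fx=2.8,fy=2.8,interpolation=cv2.INTER_CUBIC))
E
```

```text
scene tips [[234.6, 165.0], [244.4, 167.1], [232.5, 156.7], [242.5, 158.7]]
[240.8, 132.7, 268.2, 163.1] [-42.75412847 -77.62784444]
jig pts [[198.0, 178.0], [340.0, 209.0], [351.0, 173.0], [347.0, 220.0]]
cup pred [[268.0, 137.0], [256.0, 156.0], [230.0, 148.0], [244.0, 130.0], [257.0, 163.0]]
side tips [[357.5, 268.4], [349.5, 260.7], [358.1, 256.0], [349.9, 248.5]]
[297.9, 257.2, 348.2, 298.2] [-44.17725723 -90.08741614]
jig pts [[409.0, 267.0], [314.0, 190.0], [274.0, 202.0], [313.0, 196.0]]
cup pred [[296.0, 266.0], [330.0, 255.0], [349.0, 278.0], [312.0, 291.0], [330.0, 265.0]]
[ 0.12351198  0.86230412 -0.49109714] [ 489.37466674 -590.94611955  410.53198811]
```

View pics/s4.png

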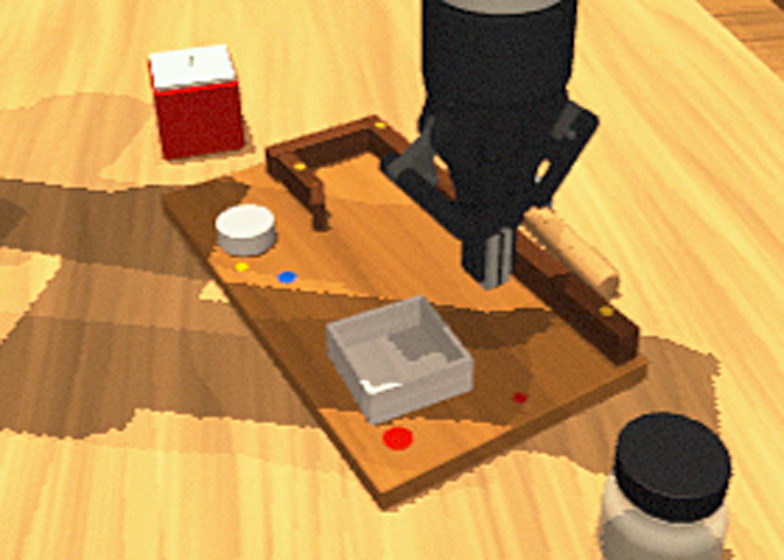

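```bash
python3 -m handwheel '[[0,0,0.3,0,255],[0,0,0.6,0,255],[0,0,0.8,0,255],[0,0,1,0,255],[0,0,1.2,0,255],[0,0,1.2,0,255],[0,0,1.2,0,255],[0,0,1.2,0,255],[0,0,1.2,0,255],[0,0,1.2,0,255]]'
python3 - <<'E'
from h import *
s=read_state(); print(s["ft_force"]); R=Ro.from_euler("xyz",s["eef_rot"]).as_matrix()
for n in ("side","scene"):
    c=read_camera(n)
    tips=proj(c,[R@[x,0,d]+s["tcp_pos"] for d in (25,12,0) for x in (-11,11)]); print(n,tips.round(1).tolist())
    u,v=tips.mean(0).astype(int); a=cv2.resize(c["frame"][v-40:v+40,u-40:u+40],None,fx=5,fy=5,interpolation=cv2.INTER_CUBIC)
    for p in tips: cv2.circle(a,tuple(int(q) for q in ((p-[u,v]+40)*5)),2,(0,255,0),-1)
    globals()[n]=a
cv2.imwrite("pics/t5.png",np.hstack([side,scene]))
E
```

```text
time: 4.93
tcp_pos: [608.2, -151.4, 38.3]
eef_rot: [3.141, 0.0, 1.956]
ft_force: [-0.2, -0.5, -0.9]
grip_width: -0.0
gripper_force: 0.0
[-0.20685031 -0.51000432 -0.88059189]
side [[357.5, 274.0], [349.6, 266.2], [357.8, 267.7], [349.8, 260.1], [358.1, 261.8], [350.0, 254.3]]
scene [[235.4, 169.0], [245.1, 171.0], [234.3, 164.8], [244.2, 166.8], [233.3, 160.8], [243.3, 162.8]]
```

View pics/t5.png

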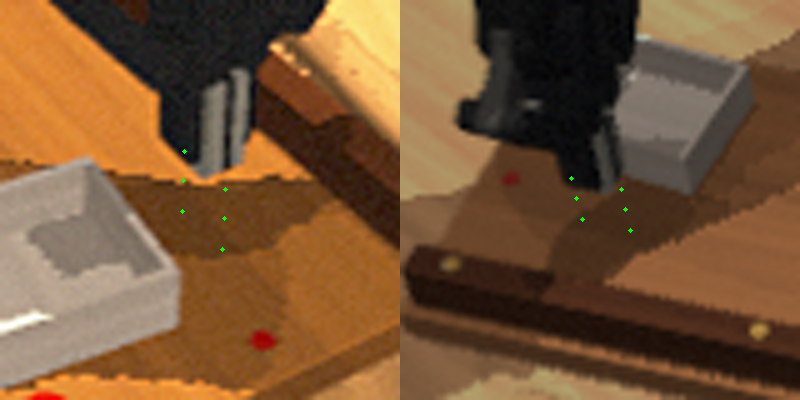

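```bash
python3 -m handwheel '[[0,0,-1.2,0,255],[0,0,-2.4,0,255],[0,-2,-2.4,0,255],[0,-4,-2.4,0,255],[0,-6,-2.4,0,255],[0,-6,-2.4,0,255],[0,-6,-1,0,255],[0,-6,0.2,0,255],[0,-6,0.6,0,255],[0,-6,1,0,255]]'
python3 -m handwheel '[[0,0,0.1,0,255],[0,0,0.1,0,255],[0,0,0.1,0,255],[0,0.4,0.1,0,255],[0,0.8,0.1,0,255],[0,1.2,0.1,0,255],[0,1.6,0.1,0,255],[0,2,0.1,0,255],[0,2.4,0.1,0,255],[0,2.8,0.1,0,255]]'
python3 - <<'E'
from h import *
c=wrist_cam(); print(rel([561.5,-74.4,.385],c["state"]["tcp_pos"]))
cv2.imwrite("pics/w6.png",np.hstack([cv2.resize(c["frame"],(480,300)),cv2.resize(read_camera("side")["frame"][200:320,240:370],(320,300))]))
E
```

```text
time: 5.87
tcp_pos: [552.4, -173.6, 27.6]
eef_rot: [-3.141, -0.001, 1.956]
ft_force: [-0.1, 0.1, 0.9]
grip_width: -0.3
gripper_force: 0.0
time: 6.7
tcp_pos: [578.7, -163.2, 27.1]
eef_rot: [-3.141, 0.0, 1.956]
ft_force: [-0.6, -0.5, -0.7]
grip_width: -0.1
gripper_force: 0.3
[-17.44511532 -88.78886311]
```

View pics/w6.png

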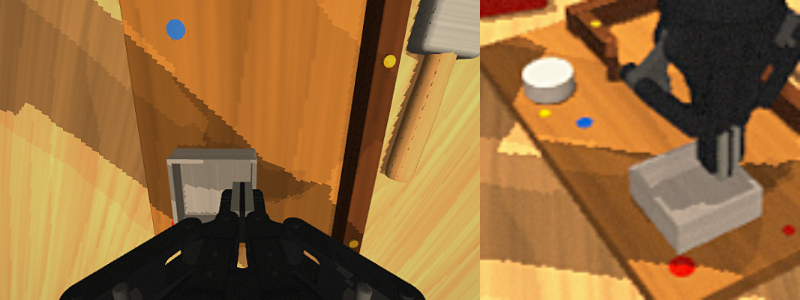

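```bash
python3 -m handwheel '[[0,0.6,0,0,255],[0,1.2,0,0,255],[0,1.8,0,0,255],[0,2.4,0,0,255],[0,3.0,0,0,255],[0,3.6,0,0,255],[0,4.2,0,0,255],[0,4.8,0,0,255],[0,5.4,0,0,255],[0,6,0,0,255]]'
python3 -m handwheel '[[0,0.1,0,0,255],[0,0.2,0,0,255],[0,0.3,0,0,255],[0,0.4,0,0,255],[0,0.5,0,0,255],[0,0.6,0,0,255],[0,0.6,0,0,255],[0,0.6,0,0,255],[0,0.6,0,0,255],[0,0.6,0,0,255]]'
python3 - <<'E'
from h import *
c=wrist_cam(); print(rel([561.5,-74.4,.385],c["state"]["tcp_pos"]))
cv2.imwrite("pics/w7.png",cv2.resize(c["frame"][130:330,220:460],None,fx=2.5,fy=2.5,interpolation=cv2.INTER_CUBIC))
E
```

```text
time: 7.63
tcp_pos: [634.5, -140.6, 27.1]
eef_rot: [3.142, 0.0, 1.956]
ft_force: [-0.5, -0.2, 0.2]
grip_width: 0.1
gripper_force: 0.2
time: 8.47
tcp_pos: [639.6, -138.6, 27.2]
eef_rot: [3.141, 0.0, 1.956]
ft_force: [0.6, 1.0, -0.8]
grip_width: -0.3
gripper_force: 0.0
[ 48.22088614 -88.85162046]
```

View pics/w7.png

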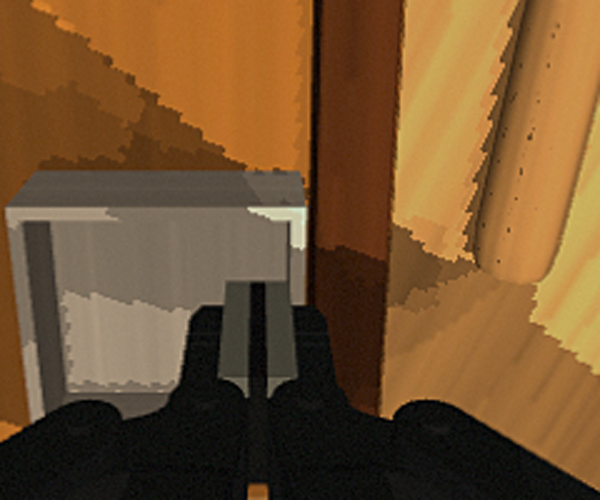

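```bash
python3 -m handwheel '[[0,0.05,0,0,255],[0,0.1,0,0,255],[0,0.15,0,0,255],[0,0.15,0,0,255],[0,0.15,0,0,255],[0,0.15,0,0,255],[0,0.15,0,0,255],[0,0.15,0,0,255],[0,0.15,0,0,255],[0,0.15,0,0,255]]'
python3 -m handwheel '[[0,0.05,0,0,255],[0,0.1,0,0,255],[0,0.15,0,0,255],[0,0.15,0,0,255],[0,0.15,0,0,255],[0,0.15,0,0,255],[0,0.15,0,0,255],[0,0.15,0,0,255],[0,0.15,0,0,255],[0,0.15,0,0,255]]'
```

```text
time: 9.35
tcp_pos: [641.0, -138.1, 27.1]
eef_rot: [3.141, 0.0, 1.956]
ft_force: [0.2, 0.1, 0.3]
grip_width: 0.4
gripper_force: 0.1
time: 10.18
tcp_pos: [641.6, -137.7, 27.0]
eef_rot: [-3.14, 0.0, 1.956]
ft_force: [-4.7, -2.4, 2.4]
grip_width: 0.2
gripper_force: 2.6
```

```bash
python3 -m handwheel '[[0,-0.1,0,0,255],[0.4,-0.1,0,0,255],[0.8,-0.1,0,0,255],[1.2,-0.1,0,0,255],[1.6,-0.1,0,0,255],[2,-0.1,0,0,255],[2.4,-0.1,0,0,255],[2.8,-0.1,0,0,255],[3.2,-0.1,0,0,255],[3.6,-0.1,0,0,255]]'
python3 - <<'E'
from h import *
c=wrist_cam(); print(rel([561.5,-74.4,.385],c["state"]["tcp_pos"]),c["state"]["ft_force"])
cv2.imwrite("pics/w8.png",cv2.resize(c["frame"][130:330,220:460],None,fx=2.5,fy=2.5,interpolation=cv2.INTER_CUBIC))
E
```

```text
time: 11.02
tcp_pos: [627.8, -103.9, 27.1]
eef_rot: [3.141, -0.0, 1.956]
ft_force: [-0.8, -1.1, 0.2]
grip_width: -0.2
gripper_force: 1.6
[ 50.33880923 -52.19721494] [-0.83822691 -1.08390721  0.18954803]
```

View pics/w8.png

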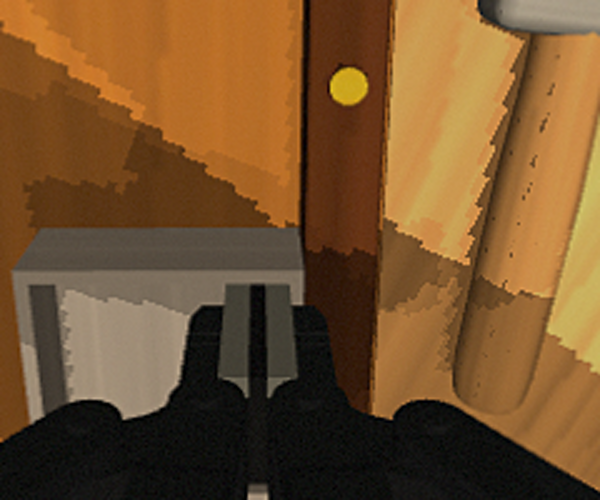

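```bash
python3 -m handwheel '[[0.5,0,0,0,255],[1,0,0,0,255],[1.5,0,0,0,255],[2,0,0,0,255],[2.5,0,0,0,255],[3,0,0,0,255],[3.5,0,0,0,255],[4,0,0,0,255],[4.5,0,0,0,255],[5,0,0,0,255]]'
python3 - <<'E'
from h import *
c=wrist_cam(); print(rel([561.5,-74.4,.385],c["state"]["tcp_pos"]),c["state"]["ft_force"],boxes_of("wrist","cup")[0]["bbox"])
k=regions_of("wrist","cup")[0]["mask"]; m=k.astype(np.uint8)
ys=np.where(m.any(1))[0]
for r in range(ys[0],ys[0]+50,6): q=np.where(m[r])[0]; print(r,q.min(),q.max())
E
```

```text
time: 11.9
tcp_pos: [608.9, -57.7, 27.1]
eef_rot: [3.141, 0.0, 1.956]
ft_force: [-1.6, -1.6, -0.6]
grip_width: -0.0
gripper_force: 1.4
[50.21034737 -2.31030581] [-1.58635897 -1.56246    -0.57010815] [224.9, 221.3, 341.8, 332.0]
221 236 325
227 231 338
233 228 339
239 225 340
245 225 340
251 226 339
257 227 295
263 228 294
269 229 293
```

```bash
python3 -m handwheel '[[0.5,0,0,0,255],[1,0,0,0,255],[1.5,0,0,0,255],[2,0,0,0,255],[2.5,0,0,0,255],[3,0,0,0,255],[3.5,0,0,0,255],[4,0,0,0,255],[4.5,0,0,0,255],[5,0,0,0,255]]'
python3 - <<'E'
from h import *
c=wrist_cam(); print(rel([561.5,-74.4,.385],c["state"]["tcp_pos"]),c["state"]["ft_force"],boxes_of("wrist","cup")[0]["bbox"])
E
```

```text
time: 12.88
tcp_pos: [590.1, -11.4, 27.1]
eef_rot: [-3.141, 0.0, 1.956]
ft_force: [-2.5, -2.7, 0.8]
grip_width: -0.2
gripper_force: 1.5
[50.12010123 47.64581102] [-2.54399086 -2.70388601  0.84734307] [221.2, 220.9, 341.5, 331.7]
```

```bash
python3 -m handwheel '[[0.5,0,0,0,255],[1,0,0,0,255],[1.5,0,0,0,255],[2,0,0,0,255],[2.5,0,0,0,255],[3,0,0,0,255],[3.5,0,0,0,255],[4,0,0,0,255],[4.5,0,0,0,255],[4.5,0,0,0,255]]'
python3 - <<'E'
from h import *
c=wrist_cam(); print(rel([561.5,-74.4,.385],c["state"]["tcp_pos"]),c["state"]["ft_force"],boxes_of("wrist","cup")[0]["bbox"])
E
```

```text
time: 13.82
tcp_pos: [572.7, 31.2, 27.1]
eef_rot: [-3.141, -0.001, 1.957]
ft_force: [-3.7, -0.1, 0.2]
grip_width: -0.4
gripper_force: 1.5Traceback (most recent call last):
  File "<stdin>", line 2, in <module>
IndexError: list index out of range
```

```bash
python3 - <<'E'
from h import *
c=wrist_cam(); j=[561.5,-74.4,.385]; print(rel(j,c["state"]["tcp_pos"]))
for v in (237,239): print(rel(j,back(c,[[300,v]],37)[0]))
print("stop edge rows",proj(c,place(j,[[30,125,37],[30,125,15],[60,125,37]])))
for n in ("wrist","side","scene"): print(n,[b["bbox"] for b in boxes_of(n,"cup")][:1])
E
python3 -m handwheel '[[0.2,0,0,0,255],[0.4,0,0,0,255],[0.6,0,0,0,255],[0.8,0,0,0,255],[1,0,0,0,255],[1.2,0,0,0,255],[1.3,0,0,0,255],[1.3,0,0,0,255],[1.3,0,0,0,255],[1.3,0,0,0,255]]'
```

```text
[50.04666688 93.53478843]
[ 38.20464198 108.44897326]
[ 38.17713588 107.30535636]
stop edge rows [[282.68881261 206.90217518]
 [287.59874041 193.09873542]
 [343.10103693 206.95214629]]
wrist [[221.7, 221.7, 343.7, 332.2]]
side [[302.6, 258.0, 352.6, 299.4]]
scene [[242.9, 132.0, 268.5, 163.7]]
time: 14.95
tcp_pos: [568.3, 42.2, 27.1]
eef_rot: [-3.141, -0.001, 1.956]
ft_force: [-4.0, -1.7, -0.0]
grip_width: 0.2
gripper_force: 1.8
```

```bash
python3 -m handwheel '[[0.1,0,0,0,255],[0.2,0,0,0,255],[0.3,0,0,0,255],[0.4,0,0,0,255],[0.4,0,0,0,255],[0.4,0,0,0,255],[0.4,0,0,0,255],[0.4,0,0,0,255],[0.4,0,0,0,255],[0.4,0,0,0,255]]'
python3 -m handwheel '[[0.05,0,0,0,255],[0.1,0,0,0,255],[0.15,0,0,0,255],[0.2,0,0,0,255],[0.2,0,0,0,255],[0.2,0,0,0,255],[0.2,0,0,0,255],[0.2,0,0,0,255],[0.2,0,0,0,255],[0.2,0,0,0,255]]'
```

```text
time: 15.78
tcp_pos: [566.8, 45.7, 27.0]
eef_rot: [-3.141, -0.0, 1.956]
ft_force: [-3.7, -1.6, -1.2]
grip_width: -0.1
gripper_force: 2.2
time: 16.62
tcp_pos: [566.3, 47.0, 27.1]
eef_rot: [-3.141, 0.001, 1.955]
ft_force: [-3.9, -3.6, -0.8]
grip_width: 0.1
gripper_force: 2.3
```

```bash
python3 -m handwheel '[[0.05,0,0,0,255],[0.1,0,0,0,255],[0.15,0,0,0,255],[0.2,0,0,0,255],[0.2,0,0,0,255],[0.2,0,0,0,255],[0.2,0,0,0,255],[0.2,0,0,0,255],[0.2,0,0,0,255],[0.2,0,0,0,255]]'
python3 - <<'E'
from h import *
c=wrist_cam(); j=[561.5,-74.4,.385]; print(rel(j,c["state"]["tcp_pos"]),rel([0,0,.385],c["state"]["ft_force"]))
E
```

```text
time: 17.45
tcp_pos: [566.0, 47.9, 27.2]
eef_rot: [-3.141, 0.003, 1.955]
ft_force: [-2.4, -6.5, -0.4]
grip_width: 0.7
gripper_force: 4.3
[ 50.07263709 111.63223063] [-4.63566515 -5.14132971]
```

```bash
python3 -m handwheel '[[0.05,0,0,0,255],[0.1,0,0,0,255],[0.15,0,0,0,255],[0.2,0,0,0,255],[0.2,0.05,0,0,255],[0.2,0.1,0,0,255],[0.2,0.1,0,0,255],[0.2,0.1,0,0,255],[0.2,0.1,0,0,255],[0.2,0.1,0,0,255]]'
python3 - <<'E'
from h import *
s=read_state(); print(rel([561.5,-74.4,.385],s["tcp_pos"]),rel([0,0,.385],s["ft_force"]))
E
```

```text
time: 18.33
tcp_pos: [566.0, 48.0, 27.2]
eef_rot: [-3.139, 0.007, 1.954]
ft_force: [-3.1, -12.8, 0.3]
grip_width: -0.4
gripper_force: 7.8
[ 50.12605042 111.77433765] [ -7.70890088 -10.73345558]
```

```bash
python3 -m handwheel '[[-0.3,-0.3,0,0,255],[-0.8,-0.8,0,0,255],[-1.1,-1.1,0,0,255],[-1.1,-1.1,0,0,255],[-1.1,-1.1,-1,0,255],[-1.1,-1.1,-3,0,255],[-1.1,-1.1,-6,0,255],[-1.1,-1.1,-10,0,255],[-1.1,-1.1,-14,0,255],[-1.1,-1.1,-14,0,255]]'
python3 - <<'E'
from h import *
c=wrist_cam(); j=[561.5,-74.4,.385]; print(c["state"]["tcp_pos"])
home=place(j,[[30,95,0]])[0]
B=[[-30,30,37],[30,30,37],[30,-30,37],[-30,-30,37]]; O=[[x,y,15] for x,y,_ in B]
pr=proj(c,place([*home[:2],j[2]],B+O)); print("expect",pr.round(1).tolist())
r=regions_of("wrist","cup")
for b in r[:1]:
    k=max(cv2.findContours(b["mask"].astype(np.uint8),0,2)[0],key=cv2.contourArea)
    print(b["confidence"],b["bbox"],cv2.approxPolyDP(cv2.convexHull(k),3,True)[:,0].tolist(),cv2.minAreaRect(k))
print("expect bbox",pr.min(0),pr.max(0))
E
```

```text
time: 19.17
tcp_pos: [565.0, 37.7, 176.7]
eef_rot: [3.127, 0.006, 1.956]
ft_force: [1.8, 0.3, 0.8]
grip_width: 0.2
gripper_force: 0.0
[565.02917671  37.67116043 176.70976432]
expect [[274.4, 160.3], [335.8, 160.1], [334.9, 216.6], [277.4, 216.9], [277.3, 155.8], [334.6, 155.6], [333.8, 208.9], [279.9, 209.1]]
0.74 [273.9, 156.1, 337.9, 217.5] [[333, 159], [334, 214], [278, 217], [273, 160]] ((304.3299255371094, 186.73822021484375), (59.39070510864258, 61.21097183227539), 87.95458984375)
expect bbox [274.367594   155.62396923] [335.75325123 216.90057382]
```

```bash
python3 -c "
from bench import *
print(close_job())"
```

```text
the job is handed in; nothing more can be done
None
```

I pushed the cup flush to the rail and slid it along until it stalled against both the rail and the end stop. A final camera check put it about 1 pixel from the expected home position. The hand is clear above the jig and the job is handed in; the hand-in returned no verdict.

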